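# Tidy the TV stand

### The job

Put away what has been left on the TV stand: the white remote goes flat into the dock of the white air purifier base, the black remote flat into the empty front tray of the bamboo organizer, the glass orb on its flat foot in the mango-wood bowl, and the copper cup upright and wholly on the cork coaster. Set each thing down rather than letting it drop, and leave the candle jar standing where it is.

Things in the scene. Friction and masses are not known exactly. Their poses are not given: they have to be found in the camera images.
- white_remote_mid (a point): white remote control, a box 150 x 38 x 16 mm, about 90 g, lying flat across the black remote, crossing it near the middle at a steep angle. The point is its centre (8 mm above its underside); x runs along its length, y across its width, z up.
- black_remote_mid (a point): black remote control, a box 150 x 38 x 16 mm, about 90 g, lying flat on the stand beneath the white one. The point is its centre (8 mm above its underside); x along its length, y across its width, z up.
- orb_mid (a point): green-tinted glass orb, a ball 56 mm across with a flat foot 35 mm across cut into its underside so that it stands, 50 mm tall, about 200 g. The point is the ball's centre, 22 mm above the foot, where it is widest; z up.
- cup_mid (a point): copper-coloured steel cup without a handle, straight-walled, 62 mm across, 80 mm tall, open at the top, wall 3 mm, about 160 g. The point is on its axis half-way up (40 mm above its underside); z up.
- candle_mid (a point): amber glass candle jar with a flat silver metal lid, 72 mm across and 72 mm tall, about 350 g, loose; it stands among the things and is to be left where it is. The point is on its axis half-way up; z up.
- purifier: white plastic air purifier base, fixed, 190 mm wide (y). Low front deck with a grey-floored dock 100 (x) by 175 mm (y) inside, floor 25 mm above the stand, lip 5 mm thick, 8 mm above the floor. Vent block with toggle switch 77 to 135 mm behind (+x), up to 77 mm high. Origin: on the stand, under the dock's centre; x from dock to vent block, y along the dock, z up.
- tiers: bamboo organizer of two stepped tiers, fixed. Empty cork-floored front tray 100 (x) by 175 mm (y) inside, floor 5 mm above the stand, walls 5 mm thick, 15 mm high from the stand. Rear tier 77 to 135 mm behind (+x), 50 mm high, full of note blocks. Origin: on the stand, under the front tray's centre; x from front to rear tier, y along the tray, z up.
- bowl: round mango-wood bowl, fixed, empty, 174 mm across at the rim and 40 mm high, wall 6 mm; its flat inner floor, about 124 mm across, is 8 mm above the stand. Origin: on the stand's surface under the bowl's centre; z up.
- coaster: round cork coaster, fixed, 100 mm across and 6 mm thick. Origin: on the stand's surface under its centre; z up.
Mind the look-alikes: they are no part of the job. Leave any blue look-alike of the part that bears cup_mid alone.

How it is judged:
At the end, for the whole second after the job is handed in: Each remote lies flat on the floor of its own bed, inside the rim; the orb stands on its foot on the bowl floor (within 45 mm of its middle); the cup stands on the coaster within 19 mm of its centre; all released and at rest; the candle jar is upright within 30 mm of its start (x of white_remote_mid in the frame of purifier between -0.034 and 0.034 m and y of white_remote_mid in the frame of purifier between -0.018 and 0.018 m and z of white_remote_mid in the frame of purifier between 0.028 and 0.038 m and angle between each of white_remote_mid, black_remote_mid, cup_mid's own z axis and vertical below 0.08 rad and x of black_remote_mid in the frame of tiers between -0.034 and 0.034 m and y of black_remote_mid in the frame of tiers between -0.018 and 0.018 m and z of black_remote_mid in the frame of tiers between 0.008 and 0.018 m and horizontal distance between orb_mid and bowl below 0.045 m and z of orb_mid in the frame of bowl between 0.024 and 0.036 m and angle between orb_mid's own z axis and vertical below 0.15 rad and horizontal distance between cup_mid and coaster below 0.019 m and z of cup_mid in the frame of coaster between 0.041 and 0.051 m and linear speed of each of white_remote, black_remote, orb, cup below 0.02 m/s and angular speed of each of white_remote, black_remote, orb, cup below 0.2 rad/s and distance of candle_mid from where it was at the start of the episode below 0.03 m and angle between candle_mid's own z axis and vertical below 0.1 rad); the robot touches nothing.
It fails at once if the white remote is dropped (falls freely faster than 0.7 m/s, about 25 mm of fall) (contact force between white_remote and anything else below 0.01 N and linear speed of white_remote above 0.7 m/s).
It fails at once if the black remote is dropped (falls freely faster than 0.7 m/s, about 25 mm of fall) (contact force between black_remote and anything else below 0.01 N and linear speed of black_remote above 0.7 m/s).
It fails at once if the glass orb is dropped (falls freely faster than 0.7 m/s, about 25 mm of fall) (contact force between orb and anything else below 0.01 N and linear speed of orb above 0.7 m/s).
It fails at once if the copper cup is dropped (falls freely faster than 0.7 m/s, about 25 mm of fall) (contact force between cup and anything else below 0.01 N and linear speed of cup above 0.7 m/s).
It fails at once if the candle jar is shifted more than 30 mm or tipped (distance of candle_mid from where it was at the start of the episode above 0.03 m or angle between candle_mid's own z axis and vertical above 0.4 rad).
It also fails if it takes over 115 s, if anything falls off the work surface, if the arm or the gripper's body presses on something with over 40 N, if the wrist force passes 120 N, or if a joint passes its speed limit or range.

### The arm

A 6-joint arm with a two-finger parallel gripper is mounted at the origin on the work surface. World frame = base frame: x ahead of the robot, y to its left, z up, the work surface at z = 0. Lengths are in m, angles in rad, forces in N, time in s.
With the tool pointing down it reaches from about 0.35 to 0.875 m from the base axis. Payload 4.2 kg.
Tool frame: the origin (TCP) lies midway between the tips of the shut fingers; the grasp point (between the pads) lies 19 mm behind it; z points along the fingers, y is the line along which they close (so a half turn about z gives the same grasp; the last joint's range is limited). The gripper opens to 85 mm and grips with 20 to 120 N. Pads are 22 mm wide; open, the fingers measure 114 mm over their backs; the gripper's body (76 mm by 85 mm) begins 54 mm behind the grasp point. The pads swing forward as they close: fully open they stand 13 mm farther back than shut.
Start: joints at [1.531, 0.385, 0.008, 0, -1.194, -0.259], TCP at [0.184, 0.597, 0.21] pointing down, gripper open.
Joint ranges: [-3.14, 3.14], [-1.21, 2.06], [-1.07, 1.41], [-3.16, 2.05], [-2.99, -0.16], [-3.1, 3.1]. Speed limits (rad/s): [2.79, 2.79, 3.14, 3.14, 3.14, 3.14].

### API

Orientations are given as a unit quaternion [w, x, y, z].
In Python, from station import env gives the robot as it stands.
- The arm moves only by the shell command python3 -m crank 'ROWS'. ROWS is a JSON object of lists of equal length, an entry for each row: "travel": the shift along the tool's x, y, z in m, a list of three; "angular": the turn, a rotation vector about the tool's x, y, z in rad, a list of three; "claw": the gripper's target within -1 to 1 (shut at 1, half-way at 0, fully open at -1). A call has 1 to 12 rows; each row is the pose to reach, as a shift and turn from the pose commanded when the call began, along the tool's axes at that moment; what a row does not reach only later rows make up. A row lasts 1/8 s, in which the tool goes at most 62.5 mm and 10.7 degrees, less where a joint would pass 70% of its speed; a pose out of reach is approached as far as the arm can. A call with a gripper value outside its range is refused whole. The fingers move at their own pace and stop on an object; the grip force is fixed at half the most. Time passes only in rows, so rows that repeat a pose let the fingers close. It gives the time, the measured TCP pose, the force, the opening and the grip force at its end, in the units of the state.
- env.observe(): the state, without advancing time (a new reading comes with each control period).
- env.camera(name): name is "side" or "top" or "wrist"; returns the picture (420x560x3 uint8, red, green, blue); there is no depth.
- env.camera_info(name): a dict with "fovy" (degrees; the focal length in pixels is half the picture's height over the tangent of half this angle, whatever the lens; pixels are square), "cx", "cy" (the principal point, pixels), "world_from_camera" (4x4, takes a point from camera to world coordinates); the wrist camera has in their place "tool_from_camera" (4x4, takes a point from camera to tool coordinates, whose origin is the TCP and whose axes are the flange's). Camera axes: x right, y down, z forward; pixel columns grow to the right and rows downward; lengths in m; the calibration is good to about 2 mm. A picture is of the moment at which its call begins: read the wrist's pose just before it. camera_info takes no time and is no camera call.
- env.sign_off(): hands the job in; it is judged then, once.
The state is a dict: "time": time; "qpos": joint angles; "qvel": joint speeds; "joint_efforts": joint torques, N m; "ee_pos": TCP position; "eef_rot": TCP orientation; "ft_force": force on the tool from outside, world axes, zero at the start; "wrist_torque": the same for the moment, N m; "finger_gap": opening from 0.0 (shut) to 1.0 (fully open); "grasp_force": force on a finger pad.
Only numpy, scipy, OpenCV 4.12 (cv2) and the standard library are available. Lean on these libraries where they do the work, as an engineer would, in place of code of your own. Each camera call takes 0.05 s, during which the arm holds its last target. There are 200 camera calls.

## Working session

There is one attempt and no reset: what is moved stays moved. The work goes in short steps, Python scripts to look and compute and a shell command to move; the robot and the scene stay as the last step left them, time stands still between calls to the robot, and variables do not carry over. Pictures are saved under pics/ and viewed, at most 14 in all, crops included, and the job is handed in when it is done.

```bash
ls; mkdir -p pics; cat > h.py <<'E'
import numpy as np, cv2
from station import env
from scipy.spatial.transform import Rotation as R
def snap(n,f):
    im=env.camera(n); cv2.imwrite('pics/'+f+'.png',im[:,:,::-1]); return im
def cam(n):
    i=env.camera_info(n); f=210/np.tan(np.radians(i['fovy'])/2)
    if 'world_from_camera' in i: T=np.array(i['world_from_camera'])
    else:
        s=env.observe(); q=s['eef_rot']; B=np.eye(4); B[:3,:3]=R.from_quat([q[1],q[2],q[3],q[0]]).as_matrix(); B[:3,3]=s['ee_pos']
        T=B@np.array(i['tool_from_camera'])
    return f,i['cx'],i['cy'],T
def ray(c,u,v):
    f,cx,cy,T=c; d=T[:3,:3]@np.array([(u-cx)/f,(v-cy)/f,1]); return T[:3,3],d/np.linalg.norm(d)
def onz(c,u,v,z):
    o,d=ray(c,u,v); return o+d*(z-o[2])/d[2]
def tri(c1,p1,c2,p2):
    o1,d1=ray(c1,*p1);o2,d2=ray(c2,*p2)
    s,t=np.linalg.lstsq(np.c_[d1,-d2],o2-o1,rcond=None)[0]
    a,b=o1+s*d1,o2+t*d2; return (a+b)/2,np.linalg.norm(a-b)
def proj(c,p):
    f,cx,cy,T=c; q=np.linalg.inv(T)@np.append(p,1); return np.array([f*q[0]/q[2]+cx,f*q[1]/q[2]+cy])
E
python3 - <<'E'
from h import *
np.set_printoptions(precision=4,suppress=True)
for n in ('top','side','wrist'):
    snap(n,n+'0'); print(n,cam(n))
print(env.camera_info('wrist')); print(env.observe())
E
```

```text
pics
top (np.float64(455.5498041178374), 288.6324929117759, 210.1314648179966, array([[ 0.0158, -0.9903,  0.1378,  0.2861],
       [-0.9997, -0.0129,  0.0216, -0.0175],
       [-0.0197, -0.1381, -0.9902,  1.309 ],
       [ 0.    ,  0.    ,  0.    ,  1.    ]]))
side (np.float64(383.4208642428469), 281.3151175274791, 205.49878010724828, array([[ 0.9339, -0.1735,  0.3126,  0.1809],
       [-0.3575, -0.456 ,  0.815 , -0.7508],
       [ 0.0012, -0.8729, -0.4879,  0.5177],
       [ 0.    ,  0.    ,  0.    ,  1.    ]]))
wrist (np.float64(304.90984043493705), 283.46894513525615, 210.6352559151392, array([[-0.294 , -0.9034, -0.3122,  0.2656],
       [-0.9558,  0.2784,  0.0945,  0.5721],
       [ 0.0015,  0.3262, -0.9453,  0.3722],
       [ 0.    ,  0.    ,  0.    ,  1.    ]]))
{'fovy': 69.11255949352606, 'cx': 283.46894513525615, 'cy': 210.6352559151392, 'tool_from_camera': array([[ 0.0005, -0.9453, -0.3263,  0.0855],
       [ 1.    ,  0.0006,  0.    , -0.0001],
       [ 0.0002, -0.3263,  0.9453, -0.1633],
       [ 0.    ,  0.    ,  0.    ,  1.    ]])}
{'time': 0.15, 'qpos': array([ 1.5306,  0.3854,  0.007 , -0.0003, -1.194 , -0.2586]), 'qvel': array([-0.0003, -0.0032,  0.0052,  0.0025, -0.0002, -0.0001]), 'joint_efforts': array([ -0.0004, -39.2675,  18.8582,   4.1886,  -0.0034,  -0.    ]), 'ee_pos': array([0.1838, 0.5969, 0.2089]), 'eef_rot': array([ 0.0009,  0.9889, -0.1489, -0.0001]), 'ft_force': array([-0.3244, -0.06  , -0.0224]), 'wrist_torque': array([-0.0217, -0.0041, -0.0156]), 'grasp_force': 0.0, 'finger_gap': 0.9966759621671645}
```

View pics/top0.png

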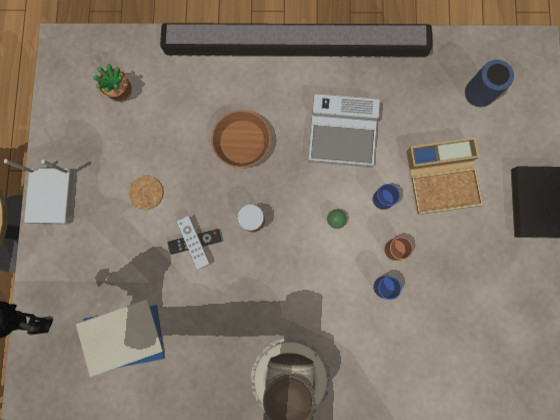

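View pics/side0.png

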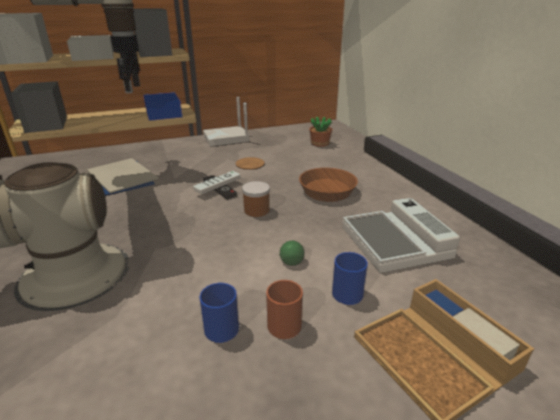

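Top view: candidates for the copper cup are the copper cup (399,248) and blue look-alikes (387,196), (388,288). White remote is at (192,242), across the black one at (207,238); the other white items are the purifier (343,130), the router (48,195) and the paper (120,340). The orb is at (337,219), candle (251,218), bowl (241,138), coaster (146,193) and tray (447,190). I choose the copper cup, the crossed remotes and the green orb. Next I measure.

```bash
cat > m.py <<'E'
from h import *
np.set_printoptions(precision=4,suppress=True)
T=cv2.imread('pics/top0.png');S=cv2.imread('pics/side0.png')
ct,cs=cam('top'),cam('side')
def mask(im,lo,hi,box):
    h=cv2.cvtColor(im,cv2.COLOR_BGR2HSV); m=cv2.inRange(h,np.array(lo),np.array(hi)); z=np.zeros_like(m); x0,y0,x1,y1=box; z[y0:y1,x0:x1]=m[y0:y1,x0:x1]
    c=max(cv2.findContours(z,cv2.RETR_EXTERNAL,cv2.CHAIN_APPROX_NONE)[0],key=cv2.contourArea)
    return c
def show(n,c,z):
    r=cv2.minAreaRect(c); M=cv2.moments(c); print(n,'area',cv2.contourArea(c),'cen',M['m10']/M['m00'],M['m01']/M['m00'],'bb',cv2.boundingRect(c),'rect',r)
    return r
for n,im,c,lo,hi,box in [
 ('orbT',T,ct,(40,60,20),(85,255,255),(318,200,358,238)),('orbS',S,cs,(40,60,20),(85,255,255),(270,230,315,275)),
 ('cupT',T,ct,(0,90,30),(15,255,255),(375,228,425,270)),('cupS',S,cs,(0,90,30),(15,255,255),(255,275,312,345)),
 ('bowlT',T,ct,(0,90,30),(18,255,255),(200,100,285,175)),('bowlS',S,cs,(0,110,30),(18,255,255),(285,160,370,210)),
 ('coasT',T,ct,(5,90,60),(22,255,255),(120,165,175,220)),('coasS',S,cs,(5,90,60),(22,255,255),(225,145,275,180)),
 ('wremT',T,ct,(0,0,135),(180,40,255),(165,205,225,280)),('wremS',S,cs,(0,0,135),(180,40,255),(190,165,245,200)),
 ('bremT',T,ct,(0,0,0),(180,255,50),(160,220,230,262)),
 ('dockT',T,ct,(0,0,70),(180,40,135),(305,115,380,170)),('candT',T,ct,(0,0,150),(180,60,255),(230,200,270,235)),('candS',S,cs,(0,0,130),(180,60,255),(235,178,278,200)),
 ('trayT',T,ct,(5,80,60),(25,255,255),(408,166,490,220))]:
    k=mask(im,lo,hi,box); show(n,k,0)
    if n in('dockT','wremT','bremT','trayT'): print(cv2.boxPoints(cv2.minAreaRect(k)))
    cv2.drawContours(im,[k],-1,(255,0,255),1)
a=cv2.resize(T[90:300,120:490],None,fx=2,fy=2,interpolation=cv2.INTER_CUBIC);cv2.imwrite('pics/Tm.png',a)
b=cv2.resize(S[130:410,180:540],None,fx=2.1,fy=2.1,interpolation=cv2.INTER_CUBIC);cv2.imwrite('pics/Sm.png',b)
E
python3 m.py
```

```text
orbT area 238.0 cen 336.41806722689074 218.4768907563025 bb (328, 210, 18, 18) rect ((336.5, 218.5), (17.0, 17.0), 90.0)
orbS area 404.5 cen 291.4507622579316 252.38730943551707 bb (280, 241, 23, 24) rect ((291.0, 252.5), (23.0, 22.0), 90.0)
cupT area 480.0 cen 398.72743055555554 248.31076388888886 bb (385, 237, 28, 23) rect ((398.5, 248.0), (22.0, 27.0), 90.0)
cupS area 1795.5 cen 284.07305300287754 308.3444722918407 bb (266, 280, 37, 59) rect ((284.0, 309.0), (58.0, 36.0), 90.0)
bowlT area 2611.5 cen 240.66775161146208 138.52160316548597 bb (211, 110, 60, 58) rect ((240.5, 138.5), (57.0, 59.0), 90.0)
bowlS area 1336.5 cen 327.5414640229455 182.8100760693353 bb (300, 168, 57, 33) rect ((328.0, 184.0), (32.0, 56.0), 90.0)
coasT area 838.0 cen 145.5942720763723 192.46539379474942 bb (129, 176, 34, 34) rect ((145.5, 192.5), (33.0, 33.0), 90.0)
coasS area 242.5 cen 249.53676975945015 162.77250859106528 bb (236, 157, 28, 12) rect ((249.5, 162.5), (11.0, 27.0), 90.0)
wremT area 3952.0 cen 196.59923245614033 241.2359986504723 bb (165, 205, 60, 75) rect ((194.5, 242.0), (74.0, 59.0), 90.0)

[... 572 characters left out ...]
 ((342.2110290527344, 143.64559936523438), (60.94988250732422, 33.05073547363281), 4.864514350891113)
[[310.4445 157.5272]
 [313.2472 124.5955]
 [373.9775 129.764 ]
 [371.1749 162.6957]]
candT area 484.0 cen 249.84194214876032 216.931129476584 bb (237, 204, 26, 26) rect ((249.5, 216.5), (25.0, 25.0), 90.0)
candS area 481.5 cen 259.0342679127726 185.35237106265143 bb (236, 178, 42, 17) rect ((256.5, 186.0), (16.0, 41.0), 90.0)
trayT area 2740.5 cen 444.4170163595451 187.35200389223377 bb (409, 166, 73, 48) rect ((445.4847717285156, 185.19927978515625), (48.8964729309082, 66.39374542236328), 81.38435363769531)
[[409.     166.    ]
 [474.6446 156.0539]
 [481.9695 204.3986]
 [416.325  214.3447]]
```

View pics/Tm.png

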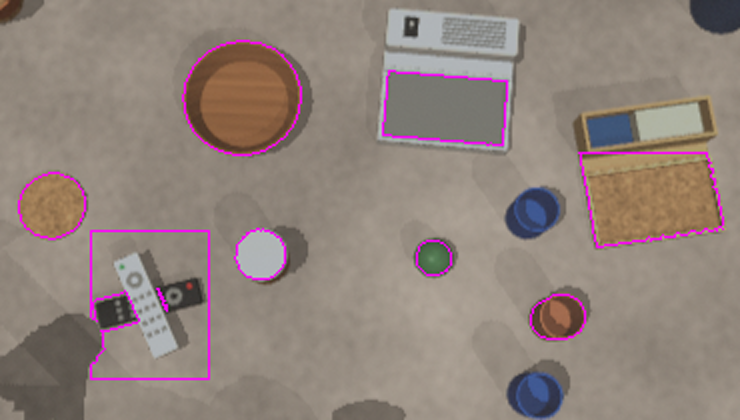

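View pics/Sm.png

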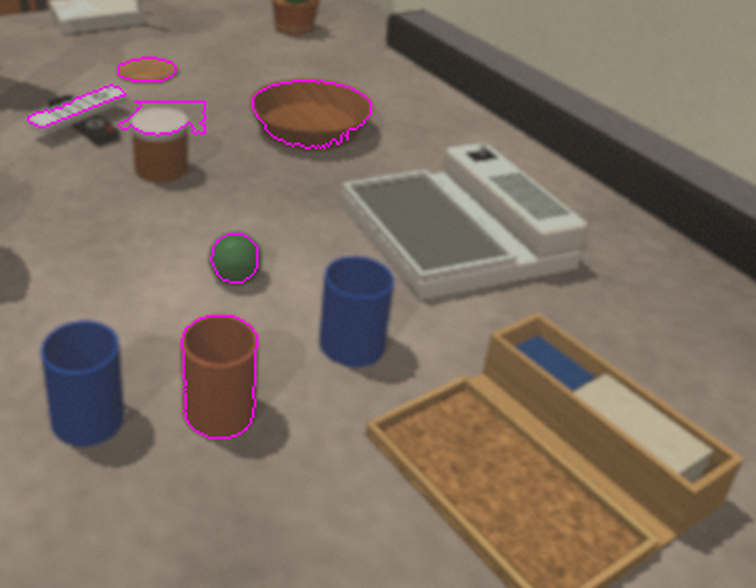

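The masks fit the orb, cup, bowl, coaster and dock; the remotes and tray need corners picked by eye. I triangulate now.

```bash
cat > tr.py <<'E'
from h import *
np.set_printoptions(precision=4,suppress=True)
ct,cs=cam('top'),cam('side')
t=lambda x,y:(120+x/2,90+y/2); s=lambda x,y:(180+x/2.1,130+y/2.1)
def P(n,a,b): print(n,*tri(ct,a,cs,b))
P('orb',(336.5,218.5),(291.2,252.7))
P('cuprim',t(559,316),s(219,342))
P('bowlrim',(240.7,138.5),s(312,113))
P('coast',(145.6,192.5),(249.6,162.8))
P('candle lid',t(261,255),s(160,121))
P('white',(192.6,241.7),(215.9,180.2))
P('wEndA',t(123,254),s(125,92));P('wEndB',t(167,353),s(31,120))
for n,a,b in [('d1',(387,71),(430,172)),('d2',(507,81),(512,258)),('d3',(505,146),(420,272)),('d4',(382,137),(352,187))]: P(n,t(*a),s(*b))
for n,a,b in [('t3',(723,228),(520,588)),('t4',(597,247),(368,430)),('t1',(582,170),(470,380)),('t2',(713,152),(660,542))]: P(n,t(*a),s(*b))
print('cup z.08',onz(ct,*t(559,316),.08),'orb .022',onz(ct,336.5,218.5,.022))
print('dock z.025',[onz(ct,*t(*p),.025)[:2] for p in [(387,71),(507,81),(505,146),(382,137)]])
print('tray z.015',[onz(ct,*t(*p),.015)[:2] for p in [(723,228),(597,247),(582,170),(713,152)]])
print('white z.032',[onz(ct,*t(*p),.032)[:2] for p in [(113,258),(135,252),(155,357),(178,348)]])
print('black z.016',[onz(ct,*t(*p),.016)[:2] for p in [(93,303),(200,278),(205,300),(98,330)]])
E
python3 tr.py
```

```text
orb [ 0.4434 -0.1259  0.0214] 0.0007045360772560328
cuprim [ 0.3607 -0.2916  0.0727] 0.003608199149676171
bowlrim [0.6765 0.154  0.0198] 0.0022600891906496006
coast [0.5159 0.431  0.0018] 0.0023208716262723846
candle lid [0.4393 0.1136 0.068 ] 0.004798721684127782
white [0.3697 0.2806 0.0275] 0.002446205528150223
wEndA [0.4459 0.3164 0.02  ] 0.008727814511940756
wEndB [0.3011 0.2456 0.0328] 0.0013095493757085384
d1 [ 0.7189 -0.0607  0.0303] 0.011981205653793377
d2 [ 0.704  -0.2339  0.0263] 0.006209585371508924
d3 [ 0.6022 -0.2271  0.032 ] 0.0018117579255413094
d4 [ 0.6194 -0.0532  0.027 ] 0.007786529710128168
t3 [ 0.4831 -0.5295  0.0289] 0.012758329829876127
t4 [ 0.4639 -0.3626  0.0055] 0.002738658364240751
t1 [ 0.577  -0.3442  0.0038] 0.0031434925869304503
t2 [ 0.6007 -0.5285  0.0135] 0.003273790318418587
cup z.08 [ 0.3585 -0.2895  0.08  ] orb .022 [ 0.443  -0.1257  0.022 ]
dock z.025 [array([ 0.7151, -0.0581]), array([ 0.7016, -0.2325]), array([ 0.6048, -0.2286]), array([ 0.6162, -0.0517])]
tray z.015 [array([ 0.491 , -0.5387]), array([ 0.4613, -0.3595]), array([ 0.5731, -0.3406]), array([ 0.6017, -0.5291])]
white z.032 [array([0.4343, 0.3281]), array([0.4433, 0.2972]), array([0.296 , 0.2623]), array([0.3089, 0.2305])]
black z.016 [array([0.3711, 0.3579]), array([0.409 , 0.2061]), array([0.3777, 0.1978]), array([0.3329, 0.3487])]
```

```bash
cat > go.py <<'E'
import sys
from h import *
np.set_printoptions(precision=4,suppress=True)
def go(x,y,z,yaw,up=0):
    s=env.observe(); q=s['eef_rot']; B=R.from_quat([q[1],q[2],q[3],q[0]])
    c,d=np.cos(np.radians(yaw)),np.sin(np.radians(yaw))
    G=R.from_matrix(np.array([[c,d,0],[d,-c,0],[0,0,-1]]))
    bx=B.as_matrix()[:,0]
    print('travel',B.inv().apply(np.array([x,y,z])-s['ee_pos']),'ang',(B.inv()*G).as_rotvec(),'| at',s['ee_pos'],'yaw',np.degrees(np.arctan2(bx[1],bx[0])),'t',s['time'],'gap',s['finger_gap'],'q',s['qpos'],'F',s['ft_force'])
if __name__=='__main__': go(*map(float,sys.argv[1:]))
E
python3 go.py 0.3706 0.2795 0.2 25.9
python3 - <<'E'
from h import *
ct=cam('top')
print(onz(ct,240.7,138.5,.04),onz(ct,145.6,192.5,.006),onz(ct,*(120+261/2,90+255/2),.072))
E
```

```text
travel [0.2719 0.2483 0.0093] ang [ 0.0017  0.0005 -0.7509] | at [0.1838 0.5969 0.2089] yaw -17.124958677867017 t 0.15 gap 0.9966759621671645 q [ 1.5306  0.3854  0.007  -0.0003 -1.194  -0.2586] F [-0.3244 -0.06   -0.0224]
[0.66933084 0.15166914 0.04      ] [0.51400065 0.42982488 0.006     ] [0.43649614 0.11370484 0.072     ]
```

```bash
python3 -m crank '{"travel":[[0.045,0.041,0],[0.09,0.083,0],[0.136,0.124,0.002],[0.181,0.165,0.004],[0.227,0.207,0.006],[0.26,0.237,0.008],[0.272,0.248,0.009],[0.272,0.248,0.009],[0.272,0.248,0.009]],"angular":[[0,0,-0.13],[0,0,-0.26],[0,0,-0.39],[0,0,-0.52],[0,0,-0.65],[0,0,-0.72],[0,0,-0.751],[0,0,-0.751],[0,0,-0.751]],"claw":[-1,-1,-1,-1,-1,-1,-1,-1,-1]}'
python3 - <<'E'
from h import *
c=cam('wrist'); im=snap('wrist','w1'); np.save('w1.npy',np.array(c[3])); snap('top','top1')
from go import go; go(0.3706,0.2795,0.2,25.9)
E
```

```text
time: 1.27
ee_pos: [0.3708, 0.2806, 0.2007]
eef_rot: [-0.0, 0.975, 0.224, 0.0]
ft_force: [0.9, -0.5, -0.2]
finger_gap: 1.001
grasp_force: 0.0
travel [-0.0006  0.0013  0.0007] ang [-0.      0.      0.0011] | at [0.3706 0.2809 0.2007] yaw 25.961309299644242 t 1.375 gap 0.9964280072883974 q [ 0.9994  0.1176 -0.3808 -0.     -1.0724  1.0245] F [-0.3359  0.2589  0.3741]
```

View pics/w1.png

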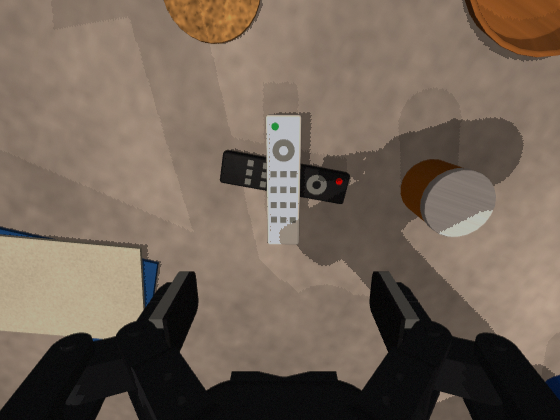

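The wrist view shows the white remote squarely across the black one: white corners (266,115), (300,115), (300,244), (267,245), and black corners (222,150), (350,173), (344,204), (220,177).

```bash
python3 - <<'E'
from h import *
np.set_printoptions(precision=4,suppress=True)
c=cam('wrist'); ct=cam('top')
W=np.array([onz(c,*p,.032)[:2] for p in [(266,115),(300.5,115),(300.5,244),(267,245)]])
B=np.array([onz(c,*p,.016)[:2] for p in [(222,150),(350,173),(344,204),(220,178)]])
for n,P,(i,j) in (('W',W,((0,1),(2,3))),('B',B,((0,3),(1,2)))):
    a=P[list(i)].mean(0);b=P[list(j)].mean(0);d=a-b
    print(n,P.mean(0),'len',np.hypot(*d),'yaw',np.degrees(np.arctan2(d[1],d[0])),'w',np.linalg.norm(P[0]-P[1]),np.linalg.norm(P[1]-P[2]))
print('white end A z',tri(c,(283,115),ct,(181.5,217)),'center',tri(c,(283.4,176),ct,(192.6,241.9)))
print('coaster, candle lid', onz(c,461,203,.072))
E
```

```text
W [0.3726 0.2809] len 0.14808592138160379 yaw 26.205203562403035 w 0.035857565183404855 0.14745692266687946
B [0.3779 0.2818] len 0.14934103166547508 yaw 104.75318191945743 w 0.14886188611134107 0.03797343256009383
white end A z (array([0.4394, 0.3136, 0.035 ]), np.float64(0.0009766776925203397)) center (array([0.3737, 0.284 , 0.005 ]), np.float64(0.00493158230553416))
coaster, candle lid [0.4424 0.1166 0.072 ]
```

```bash
python3 -m crank '{"travel":[[0.001,0.0005,0.045],[0.001,0.0005,0.09],[0.001,0.0005,0.13],[0.001,0.0005,0.16],[0.001,0.0005,0.177],[0.001,0.0005,0.184],[0.001,0.0005,0.1845],[0.001,0.0005,0.1845],[0.001,0.0005,0.1845],[0.001,0.0005,0.1845],[0.001,0.0005,0.1845],[0.001,0.0005,0.1845]],"angular":[[0,0,0],[0,0,0],[0,0,0],[0,0,0],[0,0,0],[0,0,0],[0,0,0],[0,0,0],[0,0,0],[0,0,0],[0,0,0],[0,0,0]],"claw":[-1,-1,-1,-1,-1,-1,-1,1,1,1,1,1]}'; python3 go.py 0.372 0.2808 0.016 26.1
```

```text
time: 2.88
ee_pos: [0.372, 0.2802, 0.0163]
eef_rot: [-0.0, 0.975, 0.224, 0.0]
ft_force: [0.1, 0.5, -0.3]
finger_gap: 0.001
grasp_force: 0.0
travel [ 0.0002 -0.0006  0.0003] ang [-0.     -0.0001 -0.0034] | at [0.372  0.2802 0.0163] yaw 25.90532241050478 t 2.875 gap 0.0005317416903430155 q [ 0.9957  0.3703 -0.6153  0.     -0.5851  1.0272] F [ 0.1172  0.5067 -0.3252]
```

The fingers shut fully without gripping anything, so I look.

```bash
python3 - <<'E'
from h import *
a=snap('wrist','w2'); b=snap('side','s2')
cv2.imwrite('pics/c2.png',np.hstack([cv2.resize(a,(400,300)),cv2.resize(b[140:230,160:280],(400,300))])[:,:,::-1])
E
```

```text
(no output)
```

View pics/c2.png

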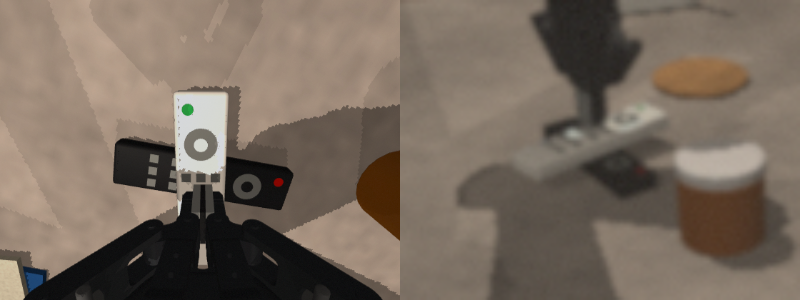

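```bash
python3 - <<'E'
from h import *
a=cv2.imread('pics/w2.png')[110:300,200:390]; b=cv2.imread('pics/s2.png')[145:210,180:260]
cv2.imwrite('pics/c3.png',np.hstack([cv2.resize(a,(440,440),interpolation=cv2.INTER_CUBIC),cv2.resize(b,(360,440),interpolation=cv2.INTER_CUBIC)]))
print(proj(cam('wrist'),env.observe()['ee_pos']),proj(cam('side'),env.observe()['ee_pos']))
E
```

```text
[282.24418607 256.30154445] [217.44179573 183.50687483]
```

View pics/c3.png

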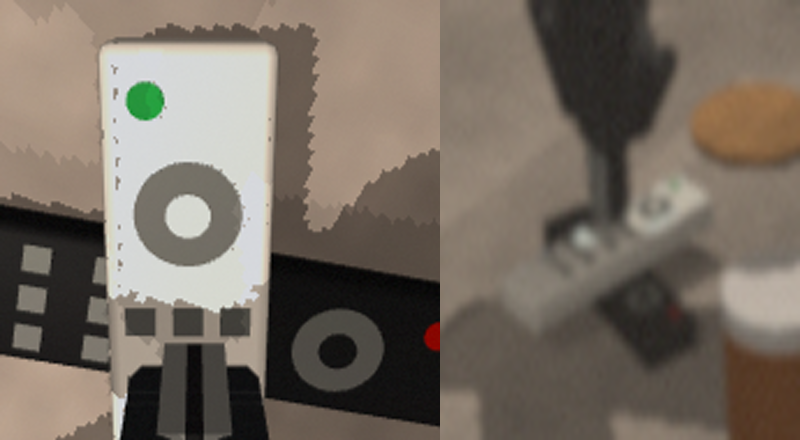

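The shut fingertips sit on top of the white remote at TCP z=0.016: they show at v≈258 where TCP depth would put the near tip face at 240. The real tips are therefore about 20 mm short of the stated TCP. I open part-way, straddle, and feel downward in small steps.

```bash
python3 -m crank '{"travel":[[0,0,-0.02],[0,0,-0.02],[0,0,-0.02],[0,0,-0.02],[0,0,-0.02],[0,0,-0.02],[0,0,-0.01],[0,0,0],[0,0,0.006],[0,0,0.01],[0,0,0.012],[0,0,0.012]],"angular":[[0,0,0],[0,0,0],[0,0,0],[0,0,0],[0,0,0],[0,0,0],[0,0,0],[0,0,0],[0,0,0],[0,0,0],[0,0,0],[0,0,0]],"claw":[-0.3,-0.3,-0.3,-0.3,-0.3,-0.3,-0.3,-0.3,-0.3,-0.3,-0.3,-0.3]}'; python3 - <<'E'
from h import *
a=snap('wrist','w3')[110:400,130:430]; b=snap('side','s3')[145:210,180:260]
cv2.imwrite('pics/c4.png',np.hstack([cv2.resize(a,(440,440),interpolation=cv2.INTER_CUBIC),cv2.resize(b,(360,440),interpolation=cv2.INTER_CUBIC)])[:,:,::-1])
E
```

```text
time: 4.47
ee_pos: [0.3721, 0.2802, 0.0042]
eef_rot: [0.0, 0.975, 0.224, 0.0]
ft_force: [-0.3, 0.2, -0.3]
finger_gap: 0.65
grasp_force: 0.0
```

View pics/c4.png

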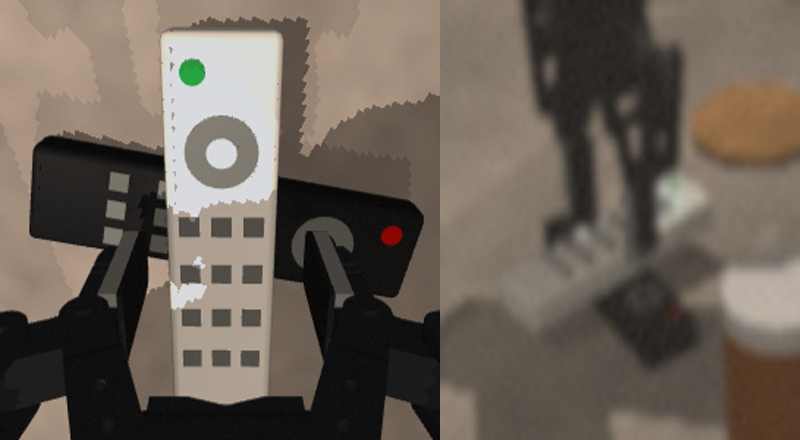

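The fingers straddle the remote at (135,240) and (315,240) but still stand high. I go lower.

```bash
for i in 1; do python3 -m crank '{"travel":[[0,0,0.002],[0,0,0.004],[0,0,0.005],[0,0,0.005]],"angular":[[0,0,0],[0,0,0],[0,0,0],[0,0,0]],"claw":[-0.3,-0.3,-0.3,-0.3]}'; done; python3 -m crank '{"travel":[[0,0,0.001],[0,0,0.002],[0,0,0.003],[0,0,0.003]],"angular":[[0,0,0],[0,0,0],[0,0,0],[0,0,0]],"claw":[-0.3,-0.3,-0.3,-0.3]}'
```

```text
time: 5.08
ee_pos: [0.372, 0.2801, -0.0009]
eef_rot: [0.0, 0.975, 0.224, -0.0]
ft_force: [-0.2, 0.8, 0.9]
finger_gap: 0.653
grasp_force: 0.0
time: 5.58
ee_pos: [0.372, 0.2801, -0.0039]
eef_rot: [0.0, 0.975, 0.224, -0.0]
ft_force: [-0.2, -0.9, 0.5]
finger_gap: 0.649
grasp_force: 0.0
```

```bash
python3 -m crank '{"travel":[[0,0,0],[0,0,0],[0,0,0],[0,0,0],[0,0,0]],"angular":[[0,0,0],[0,0,0],[0,0,0],[0,0,0],[0,0,0]],"claw":[0.3,1,1,1,1]}'
```

```text
time: 6.2
ee_pos: [0.3722, 0.2805, -0.0034]
eef_rot: [-0.0, 0.975, 0.224, 0.0]
ft_force: [-0.7, -0.5, 4.6]
finger_gap: 0.425
grasp_force: 60.9
```

The white remote is gripped (gap 0.425, about 36 mm). Its tips sit about 19.5 mm above the stated TCP at this opening. I lift.

```bash
python3 -m crank '{"travel":[[0,0,-0.005],[0,0,-0.02],[0,0,-0.045],[0,0,-0.075],[0,0,-0.105],[0,0,-0.13],[0,0,-0.135],[0,0,-0.135]],"angular":[[0,0,0],[0,0,0],[0,0,0],[0,0,0],[0,0,0],[0,0,0],[0,0,0],[0,0,0]],"claw":[1,1,1,1,1,1,1,1]}'
python3 go.py 0.655 -0.143 0.13 -94.1
python3 - <<'E'
from h import *
c=cam('wrist'); im=snap('wrist','w4'); np.save('w4.npy',c[3]); cv2.imwrite('pics/w4s.png',im[:,:,::-1])
h=cv2.cvtColor(im,cv2.COLOR_RGB2HSV)
m=cv2.inRange(h,(0,0,140),(180,40,255)); 
print([ (cv2.boundingRect(k),cv2.minAreaRect(k)) for k in cv2.findContours(m,0,1)[0] if cv2.contourArea(k)>1500])
E
```

```text
time: 7.2
ee_pos: [0.3715, 0.2797, 0.1305]
eef_rot: [0.0, 0.975, 0.224, -0.001]
ft_force: [0.3, -0.0, -0.7]
finger_gap: 0.428
grasp_force: 60.2
travel [0.0705 0.5041 0.0005] ang [0.0012 0.0006 2.0941] | at [0.3715 0.2797 0.1305] yaw 25.88242087486848 t 7.2 gap 0.4279904380943915 q [ 0.9957  0.1942 -0.485  -0.0007 -0.8926  1.0272] F [ 0.2543 -0.0159 -0.7436]
[((468, 226, 84, 45), ((512.7945556640625, 253.11553955078125), (29.14592170715332, 89.0514907836914), 72.75853729248047)), ((240, 134, 85, 127), ((282.0, 197.0), (126.0, 84.0), 90.0))]
```

View pics/w4.png

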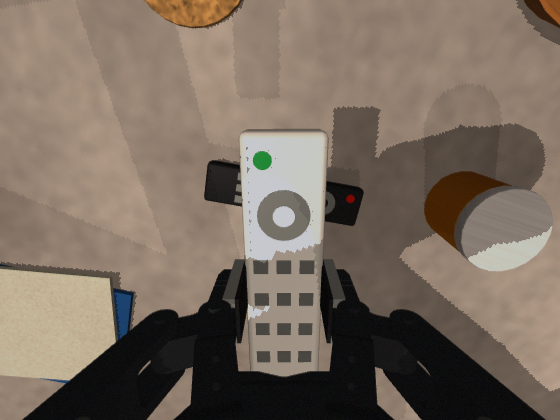

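The white remote is held flat and centred, and the black one is undisturbed. I carry it to the dock.

```bash
python3 -m crank '{"travel":[[0.003,0.021,0],[0.009,0.063,0],[0.016,0.112,0],[0.022,0.16,0],[0.029,0.209,0],[0.036,0.258,0],[0.043,0.307,0],[0.05,0.356,0],[0.056,0.404,0],[0.063,0.45,0],[0.068,0.485,0],[0.0705,0.504,0]],"angular":[[0,0,0.17],[0,0,0.345],[0,0,0.52],[0,0,0.695],[0,0,0.87],[0,0,1.045],[0,0,1.22],[0,0,1.395],[0,0,1.57],[0,0,1.745],[0,0,1.92],[0,0,2.094]],"claw":[1,1,1,1,1,1,1,1,1,1,1,1]}'; python3 -m crank '{"travel":[[0,0,0],[0,0,0]],"angular":[[0,0,0],[0,0,0]],"claw":[1,1]}' 
python3 - <<'E'
from h import *
c=cam('wrist'); im=snap('wrist','w5'); np.save('w5.npy',c[3]); snap('top','top5')
from go import go; go(.655,-.143,.05,-94.1)
E
```

```text
time: 8.75
ee_pos: [0.6554, -0.1441, 0.1282]
eef_rot: [-0.001, -0.679, 0.734, 0.001]
ft_force: [-1.0, 0.2, -1.3]
finger_gap: 0.425
grasp_force: 60.3
time: 9.0
ee_pos: [0.6547, -0.1419, 0.1297]
eef_rot: [-0.001, -0.682, 0.731, 0.001]
ft_force: [0.2, 0.4, -1.0]
finger_gap: 0.428
grasp_force: 60.3
travel [ 0.0015 -0.0002  0.0807] ang [0.0013 0.0001 0.0027] | at [ 0.655  -0.1415  0.1307] yaw -93.94713534566651 t 9.1 gap 0.4234886900579178 q [ 0.028   0.5194  0.0228 -0.0002 -1.0755 -0.0968] F [-0.4234 -0.6966 -0.7202]
```

View pics/w5.png

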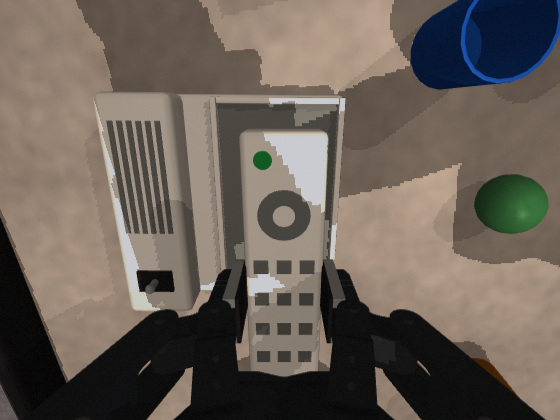

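The dock's far-end inner corners show at about (216,102) and (338,104). I check them against the top-view estimate.

```bash
python3 - <<'E'
from h import *
np.set_printoptions(precision=4,suppress=True)
c=cam('wrist')
o=np.array([.659,-.143]); a=np.radians(-4.1); X=np.array([np.cos(a),np.sin(a)]);Y=np.array([-X[1],X[0]])
for p in [(216,102),(338,104),(331,255),(210,285)]:
    for z in (.025,.033):
        q=onz(c,*p,z)[:2]; print(p,z,q,'dock xy',(q-o)@X,(q-o)@Y)
E
```

```text
(216, 102) 0.025 [ 0.7061 -0.2322] dock xy 0.053397829095285614 -0.0855705862399322
(216, 102) 0.033 [ 0.7045 -0.232 ] dock xy 0.051730059702869216 -0.08550682454708365
(338, 104) 0.025 [ 0.605  -0.2237] dock xy -0.048104047649427474 -0.08432552961841311
(338, 104) 0.033 [ 0.6063 -0.2237] dock xy -0.046753556361255486 -0.08429879093997927
(331, 255) 0.025 [ 0.6132 -0.0837] dock xy -0.04987712215396728 0.05584215282082057
(331, 255) 0.033 [ 0.6143 -0.088 ] dock xy -0.048473906707066056 0.05170086408770638
(210, 285) 0.025 [ 0.737 -0.058] dock xy 0.07169880304360679 0.09033779554880471
(210, 285) 0.033 [ 0.7344 -0.063 ] dock xy 0.06948683573233205 0.08517074408659968
```

```bash
python3 -m crank '{"travel":[[0,0,0.02],[0,0,0.05],[0,0,0.08],[0,0,0.1],[0,0,0.112],[0,0,0.117],[0,0,0.12],[0,0,0.122],[0,0,0.124],[0,0,0.124]],"angular":[[0,0,0],[0,0,0],[0,0,0],[0,0,0],[0,0,0],[0,0,0],[0,0,0],[0,0,0],[0,0,0],[0,0,0]],"claw":[1,1,1,1,1,1,1,1,1,1]}'
```

```text
time: 10.35
ee_pos: [0.6557, -0.1424, 0.0073]
eef_rot: [0.0, -0.682, 0.732, -0.0]
ft_force: [-0.8, 0.5, -1.0]
finger_gap: 0.429
grasp_force: 60.3
```

```bash
python3 -m crank '{"travel":[[0,0,0.001],[0,0,0.002],[0,0,0.002]],"angular":[[0,0,0],[0,0,0],[0,0,0]],"claw":[1,1,1]}'; python3 -m crank '{"travel":[[0,0,0.001],[0,0,0.002],[0,0,0.002]],"angular":[[0,0,0],[0,0,0],[0,0,0]],"claw":[1,1,1]}'
```

```text
time: 10.72
ee_pos: [0.6558, -0.1424, 0.0057]
eef_rot: [0.0, -0.682, 0.732, -0.0]
ft_force: [-0.7, -0.3, 2.0]
finger_gap: 0.43
grasp_force: 60.6
time: 11.1
ee_pos: [0.6558, -0.1424, 0.0057]
eef_rot: [0.0, -0.682, 0.732, -0.0]
ft_force: [-4.5, 2.1, 9.9]
finger_gap: 0.427
grasp_force: 61.6
```

Contact came at TCP z=0.0057, as predicted. I release and back off.

```bash
python3 -m crank '{"travel":[[0,0,-0.002],[0,0,-0.002],[0,0,-0.002],[0,0,-0.002],[0,0,-0.004],[0,0,-0.03],[0,0,-0.08],[0,0,-0.13],[0,0,-0.16],[0,0,-0.16],[0,0,-0.16]],"angular":[[0,0,0],[0,0,0],[0,0,0],[0,0,0],[0,0,0],[0,0,0],[0,0,0],[0,0,0],[0,0,0],[0,0,0],[0,0,0]],"claw":[1,-0.3,-0.3,-0.3,-0.3,-0.3,-0.3,-0.5,-1,-1,-1]}'
python3 go.py 0.3779 0.2818 0.16 14.75
python3 - <<'E'
from h import *
np.set_printoptions(precision=4,suppress=True)
im=snap('wrist','w6'); c=cam('wrist')
h=cv2.cvtColor(im,cv2.COLOR_RGB2HSV)
t=snap('top','top6'); 
a=cv2.resize(t[90:300,280:490],(400,400)); b=cv2.resize(im,(400,300)); b=np.vstack([b,np.zeros((100,400,3),np.uint8)])
cv2.imwrite('pics/c6.png',np.hstack([a,b])[:,:,::-1])
E
```

```text
time: 12.48
ee_pos: [0.655, -0.1421, 0.1623]
eef_rot: [-0.0, -0.681, 0.732, 0.001]
ft_force: [-0.1, -0.5, -0.6]
finger_gap: 1.004
grasp_force: 0.0
travel [-0.4031  0.3065  0.003 ] ang [ 0.0006  0.0019 -1.8995] | at [ 0.655  -0.1421  0.1623] yaw -94.08423487202867 t 12.475 gap 1.0044863712737193 q [ 0.0267  0.4947  0.064  -0.0007 -1.1416 -0.0977] F [-0.0888 -0.4828 -0.6206]
```

View pics/c6.png

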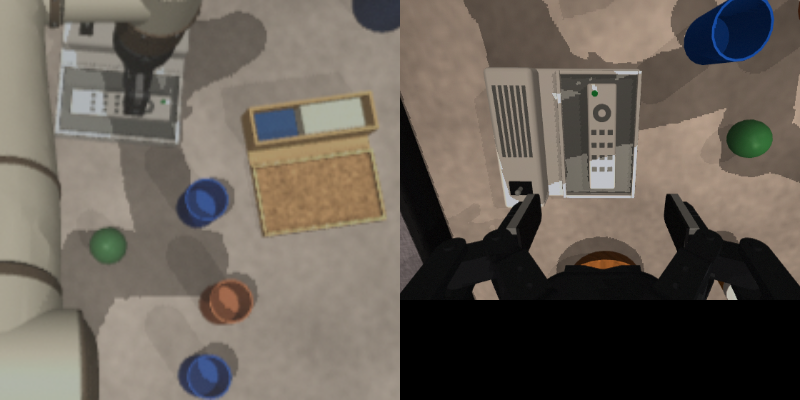

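White lies in the dock: remote at (602,135), dock centred at (598,133) in the right panel. Next, the black remote, at tool yaw -75.

```bash
python3 go.py 0.376 0.281 0.16 -75.25
```

```text
travel [-0.4023  0.3081  0.0024] ang [ 0.0032  0.0006 -0.3286] | at [ 0.6547 -0.1423  0.1614] yaw -94.08019892990838 t 12.575 gap 0.9980687477232612 q [ 0.0267  0.4958  0.0635 -0.0004 -1.1417 -0.0977] F [-0.399  -0.3533 -0.2279]
```

```bash
python3 -m crank '{"travel":[[-0.025,0.019,0],[-0.065,0.05,0],[-0.108,0.083,0],[-0.151,0.116,0],[-0.194,0.149,0],[-0.237,0.182,0],[-0.28,0.215,0],[-0.323,0.248,0],[-0.366,0.281,0],[-0.392,0.301,0],[-0.402,0.308,0],[-0.402,0.308,0]],"angular":[[0,0,-0.03],[0,0,-0.06],[0,0,-0.09],[0,0,-0.12],[0,0,-0.15],[0,0,-0.18],[0,0,-0.21],[0,0,-0.24],[0,0,-0.27],[0,0,-0.3],[0,0,-0.329],[0,0,-0.329]],"claw":[-1,-1,-1,-1,-1,-1,-1,-1,-1,-1,-1,-1]}'
python3 -m crank '{"travel":[[0,0,0],[0,0,0]],"angular":[[0,0,0],[0,0,0]],"claw":[-1,-1]}' >/dev/null
python3 - <<'E'
from h import *
np.set_printoptions(precision=4,suppress=True)
c=cam('wrist'); im=snap('wrist','w7')
g=cv2.cvtColor(im,cv2.COLOR_RGB2GRAY); m=cv2.inRange(g,0,45); m[255:]=0
m=cv2.morphologyEx(m,cv2.MORPH_CLOSE,np.ones((15,15)))
for k in cv2.findContours(m,0,1)[0]:
    if cv2.contourArea(k)>1500:
        r=cv2.minAreaRect(k); bp=cv2.boxPoints(r); print(r); P=np.array([onz(c,*p,.016)[:2] for p in bp]); print(bp,P,P.mean(0),[np.linalg.norm(P[i]-P[i-1]) for i in range(4)])
from go import go; go(.3779,.2818,-.0,-75.25)
E
```

```text
time: 14.08
ee_pos: [0.3767, 0.2804, 0.1626]
eef_rot: [0.001, 0.792, -0.61, 0.0]
ft_force: [0.2, 0.4, 0.4]
finger_gap: 0.999
grasp_force: 0.0
((285.5, 186.0), (136.0, 37.0), 90.0)
[[267. 118.]
 [304. 118.]
 [304. 254.]
 [267. 254.]] [[0.4126 0.2132]
 [0.3777 0.2041]
 [0.3371 0.3459]
 [0.3777 0.3566]] [0.3763 0.28  ] [np.float64(0.14755542779993722), np.float64(0.036067516212005116), np.float64(0.14755084935223872), np.float64(0.04191621493687077)]
travel [-0.0019 -0.001   0.1631] ang [ 0.0001 -0.0002 -0.0011] | at [0.3774 0.2797 0.1631] yaw -75.31531243342228 t 14.375 gap 0.9983699132123602 q [ 0.985   0.1634 -0.429   0.     -0.9785 -0.7287] F [ 0.4126 -0.7701 -0.1412]
```

View pics/w7.png

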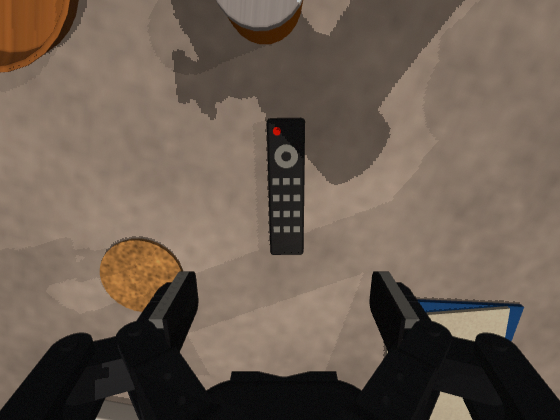

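The black remote is alone at (286,186) and aligned with the tool. I descend and grip.

```bash
python3 -m crank '{"travel":[[-0.001,0.001,0.03],[-0.001,0.001,0.08],[-0.001,0.001,0.125],[-0.001,0.001,0.155],[-0.001,0.001,0.17],[-0.001,0.001,0.176],[-0.001,0.001,0.178],[-0.001,0.001,0.178],[-0.001,0.001,0.178],[-0.001,0.001,0.178],[-0.001,0.001,0.178],[-0.001,0.001,0.178]],"angular":[[0,0,0],[0,0,0],[0,0,0],[0,0,0],[0,0,0],[0,0,0],[0,0,0],[0,0,0],[0,0,0],[0,0,0],[0,0,0],[0,0,0]],"claw":[-0.4,-0.4,-0.4,-0.4,-0.4,-0.4,-0.4,-0.4,1,1,1,1]}'; python3 go.py 0.376 0.281 0.13 -75.25
```

```text
time: 15.88
ee_pos: [0.376, 0.2816, -0.0138]
eef_rot: [-0.001, 0.792, -0.61, 0.0]
ft_force: [-0.2, -0.7, 5.8]
finger_gap: 0.42
grasp_force: 59.9
travel [ 0.0005  0.     -0.1438] ang [-0.0012  0.0008  0.0011] | at [ 0.376   0.2816 -0.0138] yaw -75.18980170477472 t 15.875 gap 0.4203825709506868 q [ 0.99    0.4307 -0.6315  0.0005 -0.5071 -0.732 ] F [-0.195  -0.7285  5.7536]
```

```bash
python3 -m crank '{"travel":[[0,0,-0.005],[0,0,-0.02],[0,0,-0.045],[0,0,-0.08],[0,0,-0.115],[0,0,-0.14],[0,0,-0.145],[0,0,-0.145]],"angular":[[0,0,0],[0,0,0],[0,0,0],[0,0,0],[0,0,0],[0,0,0],[0,0,0],[0,0,0]],"claw":[1,1,1,1,1,1,1,1]}'; python3 go.py 0.53 -0.442 0.13 -81
```

```text
time: 16.88
ee_pos: [0.3752, 0.2808, 0.1297]
eef_rot: [0.0, 0.792, -0.61, -0.0]
ft_force: [-0.6, -0.7, -1.2]
finger_gap: 0.415
grasp_force: 60.4
travel [ 0.7384  0.0345 -0.0002] ang [ 0.0009 -0.0002  0.1006] | at [0.3752 0.2808 0.1297] yaw -75.23859746507655 t 16.875 gap 0.4154055658598958 q [ 0.99    0.2011 -0.4784 -0.0006 -0.8921 -0.732 ] F [-0.6125 -0.7297 -1.1519]
```

```bash
python3 -m crank '{"travel":[[0.02,0.001,0],[0.06,0.003,0],[0.11,0.005,0],[0.16,0.0075,0],[0.21,0.01,0],[0.26,0.012,0],[0.31,0.0145,0],[0.36,0.017,0],[0.41,0.019,0],[0.46,0.0215,0],[0.51,0.024,0],[0.55,0.026,0]],"angular":[[0,0,0.01],[0,0,0.02],[0,0,0.03],[0,0,0.04],[0,0,0.05],[0,0,0.06],[0,0,0.07],[0,0,0.08],[0,0,0.09],[0,0,0.1],[0,0,0.1],[0,0,0.1]],"claw":[1,1,1,1,1,1,1,1,1,1,1,1]}'; python3 go.py 0.53 -0.442 0.13 -81
```

```text
time: 18.38
ee_pos: [0.4894, -0.2596, 0.1285]
eef_rot: [0.001, 0.76, -0.65, -0.002]
ft_force: [0.3, -0.5, -1.1]
finger_gap: 0.416
grasp_force: 60.3
travel [ 0.1865 -0.0118 -0.0018] ang [ 0.0031  0.0014 -0.0011] | at [ 0.4894 -0.2596  0.1285] yaw -81.06534627639105 t 18.375 gap 0.4157838030196333 q [-0.1952  0.3401 -0.2806 -0.0003 -0.9535  0.3513] F [ 0.2811 -0.5002 -1.1067]
```

```bash
python3 -m crank '{"travel":[[0.04,-0.0025,0],[0.085,-0.005,0],[0.13,-0.008,0],[0.165,-0.0105,0],[0.183,-0.0118,0],[0.1855,-0.0118,0],[0.1855,-0.0118,0],[0.1855,-0.0118,0]],"angular":[[0,0,0],[0,0,0],[0,0,0],[0,0,0],[0,0,0],[0,0,0],[0,0,0],[0,0,0]],"claw":[1,1,1,1,1,1,1,1]}'
python3 - <<'E'
from h import *
c=cam('wrist'); im=snap('wrist','w8'); 
from go import go; go(.53,-.442,-.009,-81)
E
```

```text
time: 19.38
ee_pos: [0.5314, -0.4377, 0.1301]
eef_rot: [-0.0, 0.761, -0.649, -0.0]
ft_force: [-1.5, 0.1, -1.6]
finger_gap: 0.419
grasp_force: 60.3
travel [0.004  0.0023 0.1394] ang [0.0001 0.0003 0.0018] | at [ 0.5316 -0.4377  0.1304] yaw -80.89867209507818 t 19.425 gap 0.4212819690436873 q [-0.4547  0.549   0.0743 -0.0002 -1.0963  0.6136] F [ 0.2552 -0.8095 -0.7878]
```

View pics/w8.png

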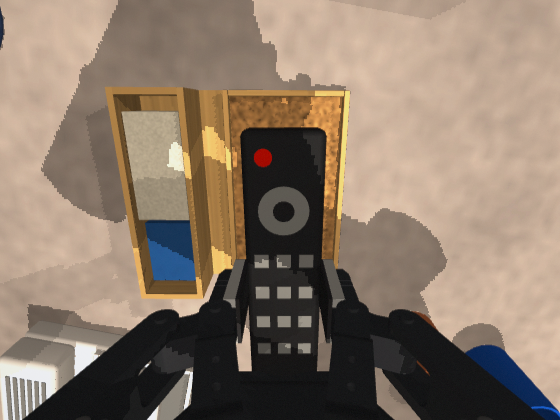

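The tray's far-end inner top corners are about (229,95) and (345,95).

```bash
python3 - <<'E'
from h import *
np.set_printoptions(precision=4,suppress=True)
c=cam('wrist')
o=np.array([.532,-.442]); a=np.radians(9); X=np.array([np.cos(a),np.sin(a)]);Y=np.array([-X[1],X[0]])
for p in [(229,95),(345,95),(336,255)]:
    q=onz(c,*p,.015)[:2]; print(p,q,'tray xy',(q-o)@X,(q-o)@Y)
E
```

```text
(229, 95) [ 0.5935 -0.5219] tray xy 0.048283928425037426 -0.08856563211477139
(345, 95) [ 0.4956 -0.5377] tray xy -0.05088308618884865 -0.08878991917832679
(336, 255) [ 0.4706 -0.3873] tray xy -0.05213673690922661 0.06362361961559207
```

```bash
python3 -m crank '{"travel":[[0.005,0.002,0.02],[0.005,0.002,0.06],[0.005,0.002,0.095],[0.005,0.002,0.115],[0.005,0.002,0.125],[0.005,0.002,0.13],[0.005,0.002,0.134],[0.005,0.002,0.136],[0.005,0.002,0.136]],"angular":[[0,0,0],[0,0,0],[0,0,0],[0,0,0],[0,0,0],[0,0,0],[0,0,0],[0,0,0],[0,0,0]],"claw":[1,1,1,1,1,1,1,1,1]}'; python3 -m crank '{"travel":[[0,0,0.001],[0,0,0.002],[0,0,0.003],[0,0,0.003]],"angular":[[0,0,0],[0,0,0],[0,0,0],[0,0,0]],"claw":[1,1,1,1]}'
```

```text
time: 20.55
ee_pos: [0.5308, -0.4439, -0.0053]
eef_rot: [-0.0, 0.761, -0.649, 0.0]
ft_force: [1.5, -0.8, -2.1]
finger_gap: 0.422
grasp_force: 60.3
time: 21.05
ee_pos: [0.5306, -0.4438, -0.0086]
eef_rot: [0.0, 0.761, -0.649, 0.0]
ft_force: [-0.3, 0.3, -0.2]
finger_gap: 0.421
grasp_force: 60.4
```

```bash
python3 -m crank '{"travel":[[0,0,0.001],[0,0,0.0015],[0,0,0.0015]],"angular":[[0,0,0],[0,0,0],[0,0,0]],"claw":[1,1,1]}'
```

```text
time: 21.42
ee_pos: [0.5306, -0.4439, -0.0087]
eef_rot: [0.0, 0.761, -0.649, 0.0]
ft_force: [-1.7, 2.7, 6.6]
finger_gap: 0.423
grasp_force: 61.1
```

```bash
python3 -m crank '{"travel":[[0,0,-0.0015],[0,0,-0.0015],[0,0,-0.0015],[0,0,-0.0015],[0,0,-0.003],[0,0,-0.03],[0,0,-0.08],[0,0,-0.13],[0,0,-0.17],[0,0,-0.18],[0,0,-0.18]],"angular":[[0,0,0],[0,0,0],[0,0,0],[0,0,0],[0,0,0],[0,0,0],[0,0,0],[0,0,0],[0,0,0],[0,0,0],[0,0,0]],"claw":[1,-0.3,-0.3,-0.3,-0.3,-0.3,-0.3,-0.5,-1,-1,-1]}'; python3 - <<'E'
from h import *
c=cam('wrist'); im=snap('wrist','w9'); 
from go import go; go(.3585,-.29,.18,-30)
E
```

```text
time: 22.8
ee_pos: [0.5306, -0.4436, 0.1699]
eef_rot: [-0.0, 0.761, -0.649, 0.0]
ft_force: [-0.5, 0.5, -0.7]
finger_gap: 0.998
grasp_force: 0.0
travel [-0.1783  0.1453 -0.0111] ang [ 0.0003  0.0021 -0.8895] | at [ 0.53   -0.4432  0.1684] yaw -80.96433846810268 t 22.85 gap 0.9998318095768821 q [-0.4634  0.5253  0.1324 -0.0008 -1.1798  0.6215] F [ 0.0689 -0.5962 -0.0943]
```

View pics/w9.png

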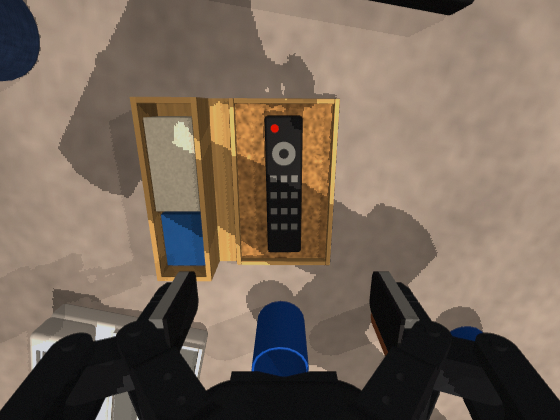

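Black lies centred in the tray (284,184). My 14 views are used up, so the rest goes by numeric masks. I go above the cup.

```bash
python3 -m crank '{"travel":[[-0.02,0.016,-0.003],[-0.05,0.041,-0.006],[-0.085,0.069,-0.01],[-0.12,0.098,-0.011],[-0.15,0.122,-0.011],[-0.17,0.139,-0.011],[-0.178,0.145,-0.011],[-0.178,0.145,-0.011],[-0.178,0.145,-0.011]],"angular":[[0,0,-0.15],[0,0,-0.3],[0,0,-0.45],[0,0,-0.6],[0,0,-0.75],[0,0,-0.86],[0,0,-0.89],[0,0,-0.89],[0,0,-0.89]],"claw":[-1,-1,-1,-1,-1,-1,-1,-1,-1]}'
cat > cup.py <<'E'
from h import *
np.set_printoptions(precision=4,suppress=True)
c=cam('wrist'); im=snap('wrist','w10'); s=env.observe()
h=cv2.cvtColor(im,cv2.COLOR_RGB2HSV); m=cv2.inRange(h,(0,100,30),(14,255,255))
for k in cv2.findContours(m,0,1)[0]:
    if cv2.contourArea(k)>800:
        b=cv2.boundingRect(k); p=k[:,0,:].astype(float)
        print(b,cv2.contourArea(k),cv2.minAreaRect(k)[0])
        # vertical walls: project contour through z=.08 (rim) and z=0 (base) planes
        for z in (.08,):
            P=np.array([onz(c,*q,z)[:2] for q in p]); print(z,P.min(0),P.max(0))
            (cx,cy),r=cv2.minEnclosingCircle(P.astype(np.float32)); print(cx,cy,r)
        q=np.array([b[0]+b[2]/2,0]); print('u-centre',b[0]+b[2]/2)
print(proj(c,np.array([.3585,-.29,.08])),proj(c,np.array([.3585,-.29,0.0])))
from go import go; go(.3585,-.29,.03,-30)
E
python3 cup.py
```

```text
time: 23.98
ee_pos: [0.3601, -0.2913, 0.1803]
eef_rot: [0.0, 0.966, -0.259, -0.0]
ft_force: [0.2, -0.7, 0.6]
finger_gap: 1.003
grasp_force: 0.0
(252, 155, 68, 79) 4004.5 (287.0500183105469, 194.85000610351562)
0.08 [ 0.3315 -0.326 ] [ 0.4023 -0.2631]
0.36718446016311646 -0.2962549924850464 0.03676329925656319
u-centre 286.0
[283.4956 206.926 ] [283.5023 185.1691]
travel [-0.002  -0.0004  0.1503] ang [ 0.0002  0.0005 -0.0001] | at [ 0.3601 -0.2913  0.1803] yaw -30.004766888997583 t 24.025 gap 0.9986856213202855 q [-0.3278  0.1341 -0.417   0.0002 -1.0203  1.3749] F [-0.8368 -0.2417  0.4188]
```

```bash
python3 - <<'E'
from h import *
np.set_printoptions(precision=4,suppress=True)
c=cam('wrist'); a=np.radians(-30); X=np.array([np.cos(a),np.sin(a)]);Y=np.array([np.sin(a),-np.cos(a)])
o=env.observe()['ee_pos'][:2]
for v,z in((234,.08),(155,.08),(155,0)):
    q=onz(c,286,v,z)[:2]-o; print(v,z,'tool x',q@X,'tool y',q@Y)
for u in (252,320):
    q=onz(c,u,205,.08)[:2]-o; print(u,q@Y)
    q=onz(c,u,207,.06)[:2]-o; print(u,q@Y)
im=cv2.imread('pics/w10.png'); h=cv2.cvtColor(im,cv2.COLOR_BGR2HSV); m=cv2.inRange(h,(0,100,30),(14,255,255))
for v in range(150,240,8):
    i=np.where(m[v])[0]; print(v,i[(i>230)&(i<340)].min() if ((i>230)&(i<340)).any() else None,i[(i>230)&(i<340)].max() if ((i>230)&(i<340)).any() else None, h[v,286])
E
```

```text
234 0.08 tool x -0.028877503191095655 tool y 0.002026881666430987
155 0.08 tool x 0.045011018114667435 tool y 0.001793741206236153
155 0 tool x 0.032718849372567575 tool y 0.002441780017435603
252 -0.028970329414491573
252 -0.0312109262303087
320 0.03284161858128202
320 0.03544076506907125
150 None None [ 14  60 106]
158 272 297 [ 10 184  72]
166 263 306 [ 10 185  73]
174 259 310 [ 10 185 106]
182 256 314 [  9 186 104]
190 254 317 [ 10 188 102]
198 252 318 [ 10 192 101]
206 252 318 [ 10 190  78]
214 254 315 [  9 189  73]
222 260 310 [ 10 190  74]
230 271 299 [  9 179  77]
238 None None [16 59 91]
```

```bash
python3 -m crank '{"travel":[[0.002,0.002,0.03],[0.002,0.002,0.075],[0.002,0.002,0.115],[0.002,0.002,0.145],[0.002,0.002,0.158],[0.002,0.002,0.16],[0.002,0.002,0.16],[0.002,0.002,0.16],[0.002,0.002,0.16],[0.002,0.002,0.16],[0.002,0.002,0.16]],"angular":[[0,0,0],[0,0,0],[0,0,0],[0,0,0],[0,0,0],[0,0,0],[0,0,0],[0,0,0],[0,0,0],[0,0,0],[0,0,0]],"claw":[-1,-1,-1,-1,-1,-1,-1,0.3,1,1,1]}'; python3 go.py 0.514 0.43 0.14 -30
```

```text
time: 25.4
ee_pos: [0.3611, -0.2939, 0.0221]
eef_rot: [0.0, 0.966, -0.258, 0.001]
ft_force: [-0.8, 1.3, 4.8]
finger_gap: 0.703
grasp_force: 64.4
travel [-0.2282 -0.7038 -0.1184] ang [-0.0001 -0.0027  0.0014] | at [ 0.3611 -0.2939  0.0221] yaw -29.917372032336598 t 25.4 gap 0.7033337610393714 q [-0.3326  0.3586 -0.6125  0.0007 -0.5969  1.3807] F [-0.7846  1.3421  4.8326]
```

```bash
python3 -m crank '{"travel":[[0,0,-0.005],[0,0,-0.02],[0,0,-0.045],[0,0,-0.08],[0,0,-0.105],[0,0,-0.12],[0,0,-0.12],[0,0,-0.12]],"angular":[[0,0,0],[0,0,0],[0,0,0],[0,0,0],[0,0,0],[0,0,0],[0,0,0],[0,0,0]],"claw":[1,1,1,1,1,1,1,1]}'; python3 go.py 0.514 0.43 0.14 -30
```

```text
time: 26.4
ee_pos: [0.3594, -0.2931, 0.14]
eef_rot: [-0.0, 0.966, -0.259, -0.001]
ft_force: [-0.3, 0.1, -2.7]
finger_gap: 0.701
grasp_force: 65.0
travel [-0.2274 -0.7037  0.0005] ang [-0.0002  0.0015  0.0004] | at [ 0.3594 -0.2931  0.14  ] yaw -29.97609860610817 t 26.4 gap 0.7008034273698565 q [-0.3328  0.1806 -0.4745 -0.0006 -0.9172  1.3808] F [-0.3005  0.0892 -2.6586]
```

```bash
python3 -m crank '{"travel":[[-0.006,-0.02,0],[-0.018,-0.057,0],[-0.034,-0.105,0],[-0.049,-0.152,0],[-0.064,-0.2,0],[-0.08,-0.248,0],[-0.095,-0.295,0],[-0.111,-0.343,0],[-0.126,-0.39,0],[-0.141,-0.437,0],[-0.157,-0.485,0],[-0.171,-0.53,0]],"angular":[[0,0,0],[0,0,0],[0,0,0],[0,0,0],[0,0,0],[0,0,0],[0,0,0],[0,0,0],[0,0,0],[0,0,0],[0,0,0],[0,0,0]],"claw":[1,1,1,1,1,1,1,1,1,1,1,1]}' && python3 go.py 0.514 0.43 0.14 -30
```

```text
time: 27.9
ee_pos: [0.4761, 0.2523, 0.1393]
eef_rot: [0.001, 0.966, -0.258, -0.001]
ft_force: [0.6, 0.6, -1.8]
finger_gap: 0.701
grasp_force: 65.1
travel [-0.0558 -0.1729 -0.0011] ang [0.0025 0.0009 0.0012] | at [0.4761 0.2523 0.1393] yaw -29.932472940587363 t 27.9 gap 0.7006526603967554 q [ 0.7883  0.3043 -0.3036 -0.0002 -0.9655  0.2602] F [ 0.5672  0.5553 -1.8221]
```

```bash
cat > fc.py <<'E'
from h import *
from scipy.optimize import least_squares
np.set_printoptions(precision=4,suppress=True)
i=env.camera_info('wrist'); f,cx,cy,_=cam('wrist')
def TC(p,yaw):
    c,s=np.cos(np.radians(yaw)),np.sin(np.radians(yaw)); B=np.eye(4); B[:3,:3]=[[c,s,0],[s,-c,0],[0,0,-1]]; B[:3,3]=p
    return (f,cx,cy,B@np.array(i['tool_from_camera']))
def circ(img,c,lo,hi,z,r,near,rad=.08):
    h=cv2.cvtColor(img,cv2.COLOR_BGR2HSV); m=cv2.inRange(h,lo,hi); m=cv2.morphologyEx(m,cv2.MORPH_CLOSE,np.ones((5,5)))
    H,W=m.shape; P=[]
    ks=[k for k in cv2.findContours(m,0,1)[0] if cv2.contourArea(k)>300]
    for k in ks:
        k=k[:,0]; k=k[(k[:,0]>3)&(k[:,0]<W-4)&(k[:,1]>3)&(k[:,1]<H-4)]
        P+=[onz(c,*q,z)[:2] for q in k]
    P=np.array(P); P=P[np.linalg.norm(P-near,axis=1)<rad]
    s=least_squares(lambda x:np.linalg.norm(P-x,axis=1)-r,near,loss='soft_l1',f_scale=.001)
    res=np.abs(np.linalg.norm(P-s.x,axis=1)-r); print(s.x,'n',len(P),'med res',np.median(res)); return s.x
if __name__=='__main__':
    lo,hi=(8,110,60),(24,255,255); n=np.array([.514,.43])
    circ(cv2.imread('pics/w7.png'),TC([.3774,.2797,.1631],-75.32),lo,hi,.006,.05,n)
    circ(cv2.imread('pics/w1.png'),(f,cx,cy,np.load('w1.npy')),lo,hi,.006,.05,n)
    circ(cv2.imread('pics/w4.png'),(f,cx,cy,np.load('w4.npy')),lo,hi,.006,.05,n)
    circ(cv2.imread('pics/top0.png'),cam('top'),lo,hi,.006,.05,n)
E
python3 fc.py
```

```text
[0.5153 0.4284] n 208 med res 0.0009060400311266883
[0.517  0.4309] n 116 med res 0.00028160597955324135
[0.5167 0.4305] n 95 med res 0.0002006555828875864
[0.515  0.4293] n 90 med res 0.0029123164498607544
```

```bash
python3 -m crank '{"travel":[[-0.012,-0.037,0],[-0.026,-0.08,0],[-0.04,-0.122,0],[-0.05,-0.155,0],[-0.0535,-0.171,0],[-0.0535,-0.171,0],[-0.0535,-0.171,0]],"angular":[[0,0,0],[0,0,0],[0,0,0],[0,0,0],[0,0,0],[0,0,0],[0,0,0]],"claw":[1,1,1,1,1,1,1]}' && python3 go.py 0.516 0.43 0.031 -30
```

```text
time: 28.78
ee_pos: [0.515, 0.4248, 0.1396]
eef_rot: [0.001, 0.966, -0.259, -0.001]
ft_force: [0.3, 0.1, -1.9]
finger_gap: 0.701
grasp_force: 65.2
travel [-0.0017 -0.0053  0.1086] ang [0.0025 0.0006 0.0004] | at [0.515  0.4248 0.1396] yaw -29.97973239949856 t 28.775 gap 0.7012424832721578 q [ 0.9313  0.5086  0.0279 -0.0003 -1.0926  0.1164] F [ 0.3125  0.099  -1.8558]
```

```bash
python3 -m crank '{"travel":[[-0.002,-0.005,0.02],[-0.002,-0.005,0.05],[-0.002,-0.005,0.08],[-0.002,-0.005,0.095],[-0.002,-0.005,0.102],[-0.002,-0.005,0.106],[-0.002,-0.005,0.108],[-0.002,-0.005,0.108]],"angular":[[0,0,0],[0,0,0],[0,0,0],[0,0,0],[0,0,0],[0,0,0],[0,0,0],[0,0,0]],"claw":[1,1,1,1,1,1,1,1]}' && python3 -m crank '{"travel":[[0,0,0.001],[0,0,0.002],[0,0,0.003],[0,0,0.003]],"angular":[[0,0,0],[0,0,0],[0,0,0],[0,0,0]],"claw":[1,1,1,1]}'
```

```text
time: 29.78
ee_pos: [0.5166, 0.4315, 0.0334]
eef_rot: [-0.001, 0.966, -0.258, 0.0]
ft_force: [-0.3, 0.3, -0.5]
finger_gap: 0.701
grasp_force: 65.2
time: 30.28
ee_pos: [0.5163, 0.4312, 0.0296]
eef_rot: [0.0, 0.966, -0.258, -0.0]
ft_force: [0.3, -0.2, -0.7]
finger_gap: 0.697
grasp_force: 65.2
```

```bash
python3 -m crank '{"travel":[[0,0,0.001],[0,0,0.0015],[0,0,0.0015]],"angular":[[0,0,0],[0,0,0],[0,0,0]],"claw":[1,1,1]}'; python3 -m crank '{"travel":[[0,0,0.0005],[0,0,0.0015],[0,0,0.0015]],"angular":[[0,0,0],[0,0,0],[0,0,0]],"claw":[1,1,1]}'
```

```text
time: 30.65
ee_pos: [0.5164, 0.4312, 0.0283]
eef_rot: [-0.0, 0.966, -0.258, 0.0]
ft_force: [-1.1, -0.1, -0.8]
finger_gap: 0.704
grasp_force: 65.3
time: 31.02
ee_pos: [0.5163, 0.4313, 0.0282]
eef_rot: [-0.0, 0.966, -0.258, 0.0]
ft_force: [-3.9, -0.7, 5.6]
finger_gap: 0.704
grasp_force: 65.8
```

```bash
python3 -m crank '{"travel":[[0,0,-0.0015],[0,0,-0.0015],[0,0,-0.0015],[0,0,-0.0015],[0,0,-0.0015],[0,0,-0.015],[0,0,-0.05],[0,0,-0.1],[0,0,-0.15],[0,0,-0.17],[0,0,-0.17],[0,0,-0.17]],"angular":[[0,0,0],[0,0,0],[0,0,0],[0,0,0],[0,0,0],[0,0,0],[0,0,0],[0,0,0],[0,0,0],[0,0,0],[0,0,0],[0,0,0]],"claw":[0.5,-1,-1,-1,-1,-1,-1,-1,-1,-1,-1,-1]}'; sed -i 's/.3585,-.29,/.516,.431,/g;s/w10/w11/' cup.py; cat >> cup.py <<'E'
a=np.radians(-30); X=np.array([np.cos(a),np.sin(a)]);Y=np.array([np.sin(a),-np.cos(a)])
h=cv2.cvtColor(im,cv2.COLOR_RGB2HSV); m=cv2.inRange(h,(0,100,30),(12,255,255))
k=max(cv2.findContours(m,0,1)[0],key=cv2.contourArea); x,y,w,hh=cv2.boundingRect(k); o=np.array(env.observe()['ee_pos'][:2])
far=(onz(c,x+w/2,y+hh,.086)[:2]-o)@X+.031; l=(onz(c,x,y+hh*.6,.086)[:2]-o)@Y; r=(onz(c,x+w,y+hh*.6,.086)[:2]-o)@Y
print('cup centre',o+far*X+(l+r)/2*Y,'width',r-l)
import fc
fc.circ(im[:,:,::-1],c,(8,110,60),(24,255,255),.006,.05,np.array([.516,.43]))
go(.443,-.1257,.18,-81)
E
python3 cup.py
```

```text
time: 32.52
ee_pos: [0.5157, 0.4307, 0.1956]
eef_rot: [0.001, 0.966, -0.259, -0.001]
ft_force: [-0.0, 0.9, -0.9]
finger_gap: 1.005
grasp_force: 0.0
(0, 303, 56, 78) 2684.0 (14.02682113647461, 339.95855712890625)
0.08 [0.4783 0.7379] [0.5659 0.8214]
0.5194135904312134 0.7793000936508179 0.056872330605983734
u-centre 28.0
(249, 154, 68, 77) 3790.0 (280.3000183105469, 193.39999389648438)
0.08 [0.4847 0.3973] [0.5579 0.4637]
0.5217704772949219 0.4295814037322998 0.03788820281624794
u-centre 283.0
(532, 68, 28, 65) 1215.0 (545.5, 100.0)
0.08 [0.4484 0.1744] [0.501  0.2032]
0.4747127890586853 0.18143680691719055 0.0271313413977623
u-centre 546.0
[283.1824 199.697 ] [283.1401 180.2069]
travel [ 0.0002 -0.001   0.165 ] ang [0.003  0.0009 0.0006] | at [0.5157 0.4306 0.195 ] yaw -29.963840549626692 t 32.575 gap 1.0001195335447428 q [ 0.9356  0.4757  0.1163 -0.0006 -1.2144  0.1124] F [-0.5035  0.1425 -0.254 ]
cup centre [0.5173 0.431 ] width 0.06086093453158699
[0.515  0.4325] n 248 med res 0.0015341004637114616
travel [0.2149 0.5182 0.0164] ang [ 0.0032 -0.0005  0.8907] | at [0.5157 0.4306 0.195 ] yaw -29.963840549626692 t 32.575 gap 1.0001195335447428 q [ 0.9356  0.4757  0.1163 -0.0006 -1.2144  0.1124] F [-0.5035  0.1425 -0.254 ]
```

The cup stands at (0.517,0.431), within about 3 mm of the coaster centre. Now the orb, keeping the yaw.

```bash
python3 -m crank '{"travel":[[0.012,0.028,0],[0.031,0.075,0],[0.053,0.128,0],[0.075,0.18,0],[0.097,0.233,0.003],[0.118,0.285,0.006],[0.14,0.338,0.01],[0.162,0.39,0.014],[0.184,0.443,0.016],[0.203,0.49,0.016],[0.215,0.518,0.016],[0.215,0.518,0.016]],"angular":[[0,0,0],[0,0,0],[0,0,0],[0,0,0],[0,0,0],[0,0,0],[0,0,0],[0,0,0],[0,0,0],[0,0,0],[0,0,0],[0,0,0]],"claw":[-1,-1,-1,-1,-1,-1,-1,-1,-1,-1,-1,-1]}' && python3 - <<'E'
from h import *
np.set_printoptions(precision=4,suppress=True)
from go import go
c=cam('wrist'); im=snap('wrist','w12'); h=cv2.cvtColor(im,cv2.COLOR_RGB2HSV); m=cv2.inRange(h,(40,60,15),(85,255,255))
k=max(cv2.findContours(m,0,1)[0],key=cv2.contourArea); x,y,w,hh=cv2.boundingRect(k); print(x,y,w,hh,cv2.contourArea(k))
p=onz(c,x+w/2,y+hh/2,.022); print('orb',p,'diam',onz(c,x+w,y+hh/2,.022)-onz(c,x,y+hh/2,.022)); print(tri(c,(x+w/2,y+hh/2),cam('top'),(336.5,218.5)))
go(p[0],p[1],-.002,-30)
E
```

```text
time: 34.08
ee_pos: [0.4427, -0.1266, 0.1794]
eef_rot: [0.0, 0.966, -0.26, -0.001]
ft_force: [-0.2, 0.9, -0.3]
finger_gap: 1.0
grasp_force: 0.0
256 162 51 51 1964.0
orb [ 0.4446 -0.125   0.022 ] diam [-0.0278 -0.0478 -0.    ]
(array([ 0.4437, -0.1253,  0.0196]), np.float64(0.0014716536153332788))
travel [ 0.0013 -0.0015  0.1816] ang [ 0.0013  0.0021 -0.0014] | at [ 0.4431 -0.1257  0.1796] yaw -30.079430420416923 t 34.125 gap 1.0004112260157745 q [ 0.0779  0.1313 -0.422  -0.0002 -1.0199  0.968 ] F [-0.003   0.2837 -0.1829]
```

```bash
python3 -m crank '{"travel":[[0.001,-0.0015,0.03],[0.001,-0.0015,0.08],[0.001,-0.0015,0.13],[0.001,-0.0015,0.165],[0.001,-0.0015,0.183],[0.001,-0.0015,0.192],[0.001,-0.0015,0.1945],[0.001,-0.0015,0.1945],[0.001,-0.0015,0.1945],[0.001,-0.0015,0.1945],[0.001,-0.0015,0.1945],[0.001,-0.0015,0.1945]],"angular":[[0,0,0],[0,0,0],[0,0,0],[0,0,0],[0,0,0],[0,0,0],[0,0,0],[0,0,0],[0,0,0],[0,0,0],[0,0,0],[0,0,0]],"claw":[-1,-1,-1,-1,-1,-1,-1,-1,0,0.5,1,1]}'; python3 -m crank '{"travel":[[0,0,0],[0,0,-0.003],[0,0,-0.01],[0,0,-0.01]],"angular":[[0,0,0],[0,0,0],[0,0,0],[0,0,0]],"claw":[1,1,1,1]}'; python3 go.py 0.6705 0.152 0.13 -30
```

```text
time: 35.62
ee_pos: [0.446, -0.1242, -0.0125]
eef_rot: [-0.0, 0.966, -0.258, 0.001]
ft_force: [-2.2, 0.8, 9.4]
finger_gap: 0.617
grasp_force: 61.5
time: 36.12
ee_pos: [0.4461, -0.1241, -0.0033]
eef_rot: [-0.0, 0.966, -0.258, 0.001]
ft_force: [0.4, 0.2, -1.1]
finger_gap: 0.618
grasp_force: 63.0
travel [ 0.0567 -0.3514 -0.133 ] ang [-0.0007 -0.0011  0.0008] | at [ 0.4461 -0.1241 -0.0033] yaw -29.95206494275567 t 36.125 gap 0.6184556770155082 q [ 0.081   0.4028 -0.6395  0.0001 -0.5272  0.967 ] F [ 0.3535  0.1874 -1.0716]
```

```bash
cat > orb.py <<'E'
from h import *
np.set_printoptions(precision=4,suppress=True)
import sys
n=sys.argv[1]; s=snap('side','os'+n); w=snap('wrist','ow'+n); t=snap('top','ot'+n)
def b(im):
    h=cv2.cvtColor(im,cv2.COLOR_RGB2HSV); m=cv2.inRange(h,(40,60,15),(85,255,255)); return [(cv2.boundingRect(k),cv2.contourArea(k)) for k in cv2.findContours(m,0,1)[0] if cv2.contourArea(k)>60]
print('side',b(s),'wrist',b(w),'top',b(t)); o=env.observe()
c=cam('wrist'); print('TCP+20..30 above proj',[(z,proj(c,o['ee_pos']+[0,0,z])) for z in (.02,.03,.04)],o['ee_pos'],o['finger_gap'],o['ft_force'])
print('side proj',proj(cam('side'),o['ee_pos']+[0,0,.035]))
E
python3 orb.py 1
```

```text
side [((296, 238, 8, 22), 98.5), ((318, 117, 14, 14), 97.0)] wrist [((226, 234, 115, 118), 10403.5)] top [((93, 64, 30, 28), 388.5)]
TCP+20..30 above proj [(0.02, array([284.0909, 274.0562])), (0.03, array([284.122 , 284.4204])), (0.04, array([284.1572, 296.1407]))] [ 0.4455 -0.1241 -0.0039] 0.6164198121456063 [-0.0732  0.5653 -2.209 ]
side proj [291.6789 248.4163]
```

The orb is lifted: its centre is about 36 mm above the TCP and it hangs firm. I carry it to the bowl.

```bash
python3 -m crank '{"travel":[[0,0,-0.015],[0,0,-0.04],[0,0,-0.075],[0,0,-0.105],[0,0,-0.125],[0,0,-0.13],[0,0,-0.13]],"angular":[[0,0,0],[0,0,0],[0,0,0],[0,0,0],[0,0,0],[0,0,0],[0,0,0]],"claw":[1,1,1,1,1,1,1]}'; python3 - <<'E'
from h import *
import fc
for lo in ((0,90,30),(0,70,30)): fc.circ(cv2.imread('pics/top0.png'),cam('top'),lo,(18,255,255),.04,.087,np.array([.67,.152]),.11)
from go import go; go(.670,.152,.13,-30)
E
```

```text
time: 37.15
ee_pos: [0.4451, -0.1241, 0.1256]
eef_rot: [-0.0, 0.966, -0.259, -0.0]
ft_force: [-0.5, 0.2, -1.3]
finger_gap: 0.616
grasp_force: 63.3
[0.6701 0.1519] n 165 med res 0.002394538115336853
[0.6699 0.1518] n 165 med res 0.0016878563972425598
travel [ 0.0569 -0.3515 -0.0045] ang [0.0002 0.0009 0.0005] | at [ 0.4451 -0.1241  0.1256] yaw -29.97213323263804 t 37.15 gap 0.6158437266938195 q [ 0.081   0.1954 -0.4985 -0.0005 -0.8778  0.967 ] F [-0.483   0.2247 -1.2875]
```

```bash
python3 -m crank '{"travel":[[0.004,-0.022,-0.002],[0.01,-0.06,-0.004],[0.017,-0.104,-0.004],[0.024,-0.148,-0.004],[0.031,-0.192,-0.004],[0.038,-0.236,-0.004],[0.045,-0.28,-0.004],[0.052,-0.32,-0.004],[0.056,-0.344,-0.004],[0.057,-0.3515,-0.004],[0.057,-0.3515,-0.004],[0.057,-0.3515,-0.004]],"angular":[[0,0,0],[0,0,0],[0,0,0],[0,0,0],[0,0,0],[0,0,0],[0,0,0],[0,0,0],[0,0,0],[0,0,0],[0,0,0],[0,0,0]],"claw":[1,1,1,1,1,1,1,1,1,1,1,1]}'; python3 - <<'E'
from h import *
import fc
c=cam('wrist'); fc.circ(snap('wrist','w13')[:,:,::-1],c,(0,90,30),(18,255,255),.04,.087,np.array([.67,.152]),.11)
from go import go; go(.670,.152,.0,-30)
E
```

```text
time: 38.65
ee_pos: [0.6698, 0.1513, 0.1299]
eef_rot: [0.0, 0.966, -0.259, -0.0]
ft_force: [0.5, -0.6, -2.2]
finger_gap: 0.616
grasp_force: 63.3
[0.6725 0.1526] n 556 med res 0.001740771552778006
travel [-0.0003 -0.0007  0.1303] ang [0.0004 0.0003 0.0001] | at [0.67   0.1512 0.1303] yaw -29.995507727610843 t 38.7 gap 0.6138812156836423 q [ 0.4568  0.5463  0.0691 -0.     -1.0942  0.5905] F [-0.2507  0.4032 -1.6451]
```

```bash
python3 -m crank '{"travel":[[0.001,-0.002,0.02],[0.001,-0.002,0.055],[0.001,-0.002,0.09],[0.001,-0.002,0.11],[0.001,-0.002,0.12],[0.001,-0.002,0.126],[0.001,-0.002,0.13],[0.001,-0.002,0.131],[0.001,-0.002,0.131]],"angular":[[0,0,0],[0,0,0],[0,0,0],[0,0,0],[0,0,0],[0,0,0],[0,0,0],[0,0,0],[0,0,0]],"claw":[1,1,1,1,1,1,1,1,1]}'; python3 -m crank '{"travel":[[0,0,0.001],[0,0,0.002],[0,0,0.003],[0,0,0.003]],"angular":[[0,0,0],[0,0,0],[0,0,0],[0,0,0]],"claw":[1,1,1,1]}'
```

```text
time: 39.83
ee_pos: [0.6727, 0.1533, -0.0002]
eef_rot: [-0.0, 0.966, -0.258, 0.0]
ft_force: [0.1, -0.1, -1.4]
finger_gap: 0.615
grasp_force: 63.3
time: 40.33
ee_pos: [0.6723, 0.1531, -0.004]
eef_rot: [0.0, 0.966, -0.258, -0.0]
ft_force: [0.4, 0.5, -1.1]
finger_gap: 0.616
grasp_force: 63.3
```

```bash
python3 -m crank '{"travel":[[0,0,0.001],[0,0,0.0015],[0,0,0.0015]],"angular":[[0,0,0],[0,0,0],[0,0,0]],"claw":[1,1,1]}'
```

```text
time: 40.7
ee_pos: [0.6725, 0.1532, -0.0043]
eef_rot: [-0.0, 0.966, -0.258, 0.0]
ft_force: [-3.1, -0.5, 5.2]
finger_gap: 0.614
grasp_force: 63.9
```

Contact came at -0.0043, as predicted. I release, lift and check everything.

```bash
python3 -m crank '{"travel":[[0,0,-0.001],[0,0,-0.001],[0,0,-0.001],[0,0,-0.001],[0,0,-0.001],[0,0,-0.015],[0,0,-0.05],[0,0,-0.1],[0,0,-0.15],[0,0,-0.18],[0,0,-0.18],[0,0,-0.18]],"angular":[[0,0,0],[0,0,0],[0,0,0],[0,0,0],[0,0,0],[0,0,0],[0,0,0],[0,0,0],[0,0,0],[0,0,0],[0,0,0],[0,0,0]],"claw":[0.2,-0.4,-0.7,-0.7,-0.7,-0.7,-0.7,-0.7,-0.7,-0.7,-0.7,-0.7]}'; python3 orb.py 2; python3 - <<'E'
from h import *
np.set_printoptions(precision=4,suppress=True)
import fc
c=cam('wrist'); im=cv2.imread('pics/ow2.png'); h=cv2.cvtColor(im,cv2.COLOR_BGR2HSV); m=cv2.inRange(h,(40,60,15),(85,255,255))
x,y,w,hh=cv2.boundingRect(max(cv2.findContours(m,0,1)[0],key=cv2.contourArea))
print('orb',onz(c,x+w/2,y+hh/2,.03),(x,y,w,hh)); fc.circ(im,c,(0,90,30),(18,255,255),.04,.087,np.array([.67,.152]),.11)
def lid(p):
    t=cv2.imread(p); h=cv2.cvtColor(t,cv2.COLOR_BGR2HSV); m=cv2.inRange(h,(0,0,150),(180,60,255)); z=np.zeros_like(m); z[200:236,228:275]=m[200:236,228:275]; k=max(cv2.findContours(z,0,1)[0],key=cv2.contourArea); return cv2.boundingRect(k)
print('lid',lid('pics/top0.png'),lid('pics/ot2.png'))
E
```

```text
time: 42.2
ee_pos: [0.6718, 0.1531, 0.1745]
eef_rot: [0.0, 0.966, -0.259, -0.0]
ft_force: [-0.4, 0.4, -0.2]
finger_gap: 0.846
grasp_force: 0.0
side [((319, 173, 17, 17), 200.5), ((311, 117, 17, 14), 122.0)] wrist [((257, 166, 53, 52), 2079.5)] top [((232, 131, 18, 18), 235.0), ((93, 64, 30, 25), 339.0)]
TCP+20..30 above proj [(0.02, array([284.1762, 274.107 ])), (0.03, array([284.256 , 284.4997])), (0.04, array([284.3462, 296.2513]))] [0.6716 0.1529 0.1732] 0.8485605110593717 [-0.4313 -0.1994  0.1102]
side proj [330.9824 121.8483]
orb [0.6716 0.153  0.03  ] (257, 166, 53, 52)
[0.6725 0.1525] n 475 med res 0.001797569427157586
lid (237, 204, 26, 26) (237, 204, 26, 26)
```

```bash
python3 -m crank '{"travel":[[0,0,-0.02],[0,0,-0.02],[0,0,-0.02],[0,0,-0.02]],"angular":[[0,0,0],[0,0,0],[0,0,0],[0,0,0]],"claw":[-0.7,-0.7,-0.7,-0.7]}' >/dev/null; python3 -c "
from station import env
print(env.sign_off())"
```

```text
the job is handed in; nothing more can be done
None
```

I placed all four things and handed the job in at about 43 s; no verdict came back. By my checks the orb is centred in the bowl, the cup about 3 mm from the coaster's centre, both remotes flat in their beds, and the candle jar unmoved.

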